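# Slide a bracket along a sloping drill jig until it drops over the locating pin

## Task

Load the aluminium bracket into the sloping drill jig: lay it on the slope with its foot edge against the fence and the web beyond the red mark as seen from the robot, so that it rides on the brass pin, and then slide it back along the fence towards the robot until its big hole drops over the pin. Leave it lying flat on the jig, square against the fence and let go, and do not disturb the tape roll, the vee block or the rusty can.

Things in the scene. Friction and masses are not known exactly. Their poses are not given: they have to be found in the camera images.
- bracket: Loose aluminium T-bracket, about 0.4 kg, flat on the bench: a plate 120 (x) x 150 (y) x 8 mm with an upright web in its middle to grip by. Origin: centre of the plate's underside; z up through the web. Big through hole, 19 mm across, at x = +38, y = 0 mm; two unused 10 mm holes at x = -42, y = +-57. The foot edge, which goes against the fence, is the edge at x = -60 mm.
- bracket_web (a point): Middle of the top edge of the bracket's web, at x = -14, y = 0, z = 53 mm of the bracket. The web is 16 mm thick (along the bracket's y), 60 mm long (along its x, from x = -44 to +16 mm) and rises 45 mm above the plate's top. On the slope friction (about 0.6) may hold the bracket where it is put, so move it to the fence; once it has dropped, the pin stops it from sliding on.
- jig: Fixed drill jig: a grey steel face, sloping 30 degrees, on a dark base bolted to the bench, 180 (x) x 300 (y) mm on plan and about 110 mm high at the far end. Origin: on the bench, under the middle of the jig; x points towards the high end (about to the robot's right), y along the fence (about away from the robot), z up.
- jig_face (a point): Point on the sloping face at the foot of the fence, mid-width, 32 mm above the bench. Axes: x up the slope (30 degrees above level), y along the fence, away from the robot, z out of the face at right angles. The face is 260 mm wide (y +-130) and runs to x = +152 mm. The steel fence along its low edge is 12 mm high off the face, 16 mm thick (x = -16 to 0).
- start_mark (a point): Thin red line across the top of the fence, at x = -8, y = +30, z = 12 mm of jig_face. Beyond it (greater y) the bracket's web must be when it is laid on the pin.
- pin_slot (a point): Middle of the dark slot in the face, at x = 98.5, y = 0, z = 0 mm of jig_face. In it stands a fixed brass pin, 16 mm across, 7 mm high off the face, top chamfered to 11 mm across. The pin's y differs each time, from -22 to +15 mm, and is not measured: find it by touch or sight. With its foot edge on the fence the bracket's hole is 98 mm up the slope, in line with the pin.
- tape_roll: Bystander: roll of yellowish masking tape, 104 mm across, 25 mm high, lying flat. Origin: centre of its underside.
- vee_block: Bystander: grey steel vee block 50 x 60 x 42 mm. Origin: centre of its underside.
- rusty_can: Bystander: open rusty can, 85 mm across, 112 mm high. Origin: centre of its underside.
Not all that is in view belongs to the job. Of the things that look like the bracket, the largest one is meant.

How it is judged:
By the outcome, as a careful person would: the job done as asked, in the order asked, and still so for the second after the job is handed in, with the robot touching nothing.
It also fails if it takes over 51 s, if anything falls off the work surface, if the arm or the gripper's body presses on something with over 40 N, if the wrist force passes 120 N, or if a joint passes its speed limit or range.

## Robot

A 7-joint arm with a two-finger parallel gripper is mounted at the origin on the work surface; the furniture and walls round the work are solid. World frame = base frame: x ahead of the robot, y to its left, z up, the work surface at z = 0. Lengths are in m, angles in degrees, forces in N, time in s.
With the tool pointing down it reaches from about 0.4 to 0.875 m from the base axis. Payload 6.5 kg.
Tool frame: the origin (TCP) lies midway between the tips of the shut fingers; the grasp point (between the pads) lies 19 mm behind it; z points along the fingers, y is the line along which they close (so a half turn about z gives the same grasp; the last joint's range is limited). The gripper opens to 88 mm and grips with 3 to 60 N. Pads are 18 mm wide; open, the fingers measure 123 mm over their backs; the gripper's body (75 mm by 187 mm) begins 45 mm behind the grasp point.
Start: joints at [-77.189, 30.733, -0.252, 88.115, 0.149, 61.152, -4.079], TCP at [0.186, 0.623, 0.239] pointing down, gripper open.
Joint ranges: [-154.64, 154.64], [-21.42, 123.67], [-72.66, 72.17], [13.99, 137.28], [-74.86, 254.86], [10.95, 109.41], [-158.01, 158.01]. Speed limits (degrees/s): [136.94, 136.94, 180, 180, 180, 180, 180].

## Interface

Orientations are given as [roll, pitch, yaw] about the fixed x, y, z axes, in that order (R = Rz(yaw) Ry(pitch) Rx(roll)).
In Python, from workcell import env gives the robot as it stands. The module is installed in compiled form; this text tells all that it offers. Calls block until the motion is done:
- env.move_ptp(position, orientation): joint-space move of the TCP to a pose.
- env.servo_line(position, rotation=None, velocity=0.15, until_force=None): straight line of the TCP; rotation=None keeps the orientation; velocity is the mean speed in m/s. With until_force (N) it stops when the force on the tool has changed by that much, and returns True; else False.
- env.goto_joints(angles): joint-space move.
- env.move_gripper(opening, force=None): opening from 0.0 (shut) to 1.0 (fully open); force is the grip in N (None keeps the last); returns when the fingers have stopped.
- env.sleep(seconds).
- env.solve_ik(position, orientation): joint angles nearest the present ones, or None.
- env.observe(): the state.
- env.snapshot(name): name is "scene" or "top" or "wrist"; returns a dict with "image" (400x640x3 uint8, red, green, blue), "camera_matrix" (3x3 intrinsics, pixels), "R" (3x3) and "t" (3): a world point X has camera coordinates R X + t; the wrist camera has in their place "T_tool_cam" (4x4, takes a point from camera to tool coordinates, whose origin is the TCP and whose axes are the flange's). Camera axes: x right, y down, z forward; pixel columns grow to the right and rows downward; lengths in m; the calibration is good to about 2 mm. A picture is of the moment at which its call begins: read the wrist's pose just before it. There is no depth.
A pose or a line that the arm cannot do raises env.Unreachable and nothing moves.
- env.finish_job(): hands the job in; it is judged then, once.
The state is a dict: "t": time; "qpos": joint angles; "qvel": joint speeds; "joint_torque": joint torques, N m; "eef_pos": TCP position; "tcp_rot": TCP orientation; "ft_force": force on the tool from outside, world axes, zero at the start; "ft_torque": the same for the moment, N m; "width": opening from 0.0 (shut) to 1.0 (fully open); "grasp_force": force on a finger pad.
Only numpy, scipy, OpenCV 4.12 (cv2) and the standard library are available. Lean on these libraries where they do the work, as an engineer would, in place of code of your own. Each camera call takes 0.05 s, during which the arm holds its last target. There are 200 camera calls.

## Working session

There is one attempt and no reset: what is moved stays moved. The work goes in short steps, each a Python script; the robot and the scene stay as the last script left them, time stands still between calls to the robot, and variables do not carry over. Pictures are saved under pics/ and viewed, at most 10 in all, crops included, and the job is handed in when it is done.

```bash
mkdir -p pics; python3 - <<'E'
from workcell import env
import cv2,pickle,numpy as np
d={}
for n in("scene","top"):
    s=env.snapshot(n);d[n]=s;cv2.imwrite(f"pics/{n}0.png",s["image"][:,:,::-1])
    print(n,s["camera_matrix"],-s["R"].T@s["t"],s["R"])
pickle.dump(d,open("d.pkl","wb"))
print(env.observe())
E
```

```text
scene [[516.58246508   0.         314.54642507]
 [  0.         516.58246508 192.49650408]
 [  0.           0.           1.        ]] [-0.24329458 -0.74898846  0.87206549] [[ 0.72460821 -0.68907171 -0.01109563]
 [-0.3800505  -0.38611598 -0.84052131]
 [ 0.57489525  0.61326554 -0.54166486]]
top [[395.70870091   0.         320.99366779]
 [  0.         395.70870091 204.17538296]
 [  0.           0.           1.        ]] [0.40532071 0.11786816 1.16939685] [[-0.01901798 -0.99975981 -0.01089246]
 [-0.98649549  0.02053607 -0.16249588]
 [ 0.16268053  0.00765502 -0.9866491 ]]
{'t': 0.1, 'qpos': array([-77.1899299 ,  30.77392801,  -0.2530457 ,  88.16286709,
         0.14742282,  61.15217248,  -4.07943013]), 'qvel': array([-0.14494247, -0.07359389,  0.07116212, -0.12330825, -0.03133726,
       -0.08608057,  0.01403139]), 'joint_torque': array([ 2.42993032e-03, -5.72079134e+01,  9.93768610e-01, -2.52231306e+01,
       -5.61922754e-02,  1.34230495e-02,  4.29820011e-05]), 'eef_pos': array([0.18559355, 0.62237738, 0.23793293]), 'tcp_rot': array([-1.79911551e+02,  5.85403999e-03,  1.63399249e+02]), 'ft_force': array([-0.8038429 ,  0.00699578, -0.70432523]), 'ft_torque': array([ 0.03972971,  0.01567773, -0.01211466]), 'grasp_force': 0.0, 'width': 0.9962321695720255}
```

View pics/top0.png

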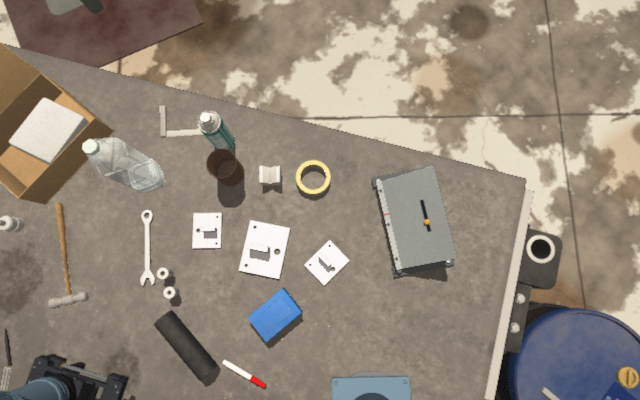

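View pics/scene0.png

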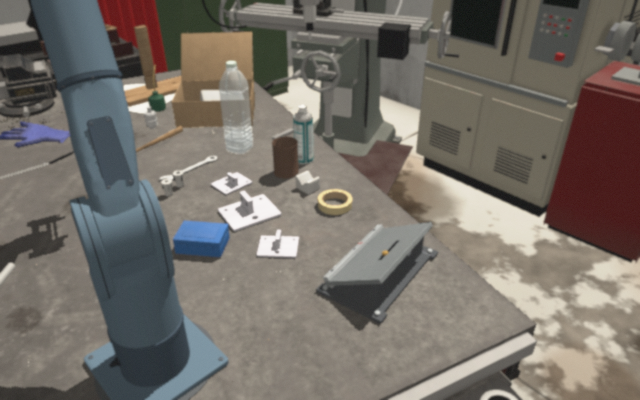

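```bash
cat > h.py <<'E'
import numpy as np,cv2
def ray(s,uv,z):
    "pixel -> world point on the plane at height z"
    c=-s["R"].T@s["t"]; d=s["R"].T@np.linalg.solve(s["camera_matrix"],[uv[0],uv[1],1.]); return c+d*(z-c[2])/d[2]
def proj(s,X):
    p=s["camera_matrix"]@(s["R"]@np.asarray(X,float)+s["t"]); return p[:2]/p[2]
E
python3 - <<'E'
import pickle,cv2,numpy as np
from h import *
s=pickle.load(open("d.pkl","rb"))["top"]; im=s["image"]
m=(im.min(2)>165).astype(np.uint8); m[:,:235]=0;m[:,295:]=0;m[:215]=0;m[285:]=0
cs,_=cv2.findContours(m,0,1); c=max(cs,key=cv2.contourArea)
P=np.array([ray(s,p[0],.008)[:2] for p in c]).astype(np.float32)
r=cv2.minAreaRect(P); print("bracket",r); print(cv2.boxPoints(r))
a=cv2.resize(im[210:290,230:300],None,fx=5.5,fy=5.5,interpolation=2)
b=cv2.resize(im[160:285,365:465],None,fx=4.4,fy=4.4,interpolation=2)
o=np.zeros((560,830,3),np.uint8);o[:a.shape[0],:a.shape[1]]=a;o[:b.shape[0],390:390+b.shape[1]]=b
cv2.imwrite("pics/c1.png",o[:,:800,::-1])
E
```

```text
bracket ((0.46854132413864136, 0.29601895809173584), (0.12258295714855194, 0.15169857442378998), 77.53406524658203)
[[0.3812499  0.25254524]
 [0.5293721  0.21979968]
 [0.55583274 0.33949268]
 [0.40771055 0.37223822]]
```

View pics/c1.png

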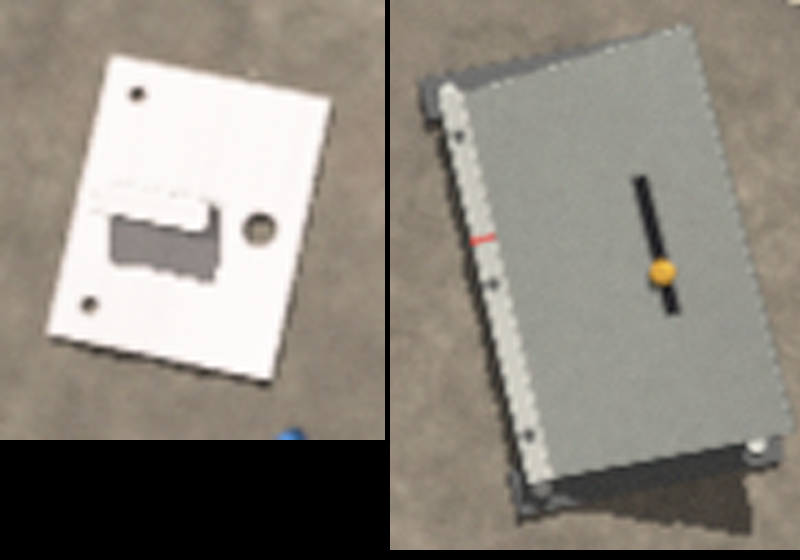

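```bash
cat >> h.py <<'E'
from scipy.spatial.transform import Rotation as Ro
def face(p):
    "jig x,y,yaw(deg) of jig_face point on plan -> R,t"
    return (Ro.from_euler("z",p[2],degrees=True)*Ro.from_euler("y",-30,degrees=True)).as_matrix(),np.array([p[0],p[1],.032])
G=np.array([-.006,0,.008+.024])   # grasp point in the bracket
def tool(Rb,tb,sgn,g=G):
    "tool pose for bracket pose (fingers across the web)"
    y=sgn*Rb[:,1]; z=-Rb[:,2]; R=np.c_[np.cross(y,z),y,z]
    return tb+Rb@g+.019*z, Ro.from_matrix(R).as_euler("xyz",degrees=True)
E
python3 - <<'E'
import pickle
from h import *
from scipy.optimize import least_squares
from workcell import env
s=pickle.load(open("d.pkl","rb"))["top"]
px=lambda x,y:np.array([365+(x-390)/4.4-.4,160+y/4.4-.4])
pts={(.152,.130,0):px(690,25),(.152,-.130,0):px(792,430),(-.008,.030,.012):px(483,240),(.0985,0,0):px(656,245)}
f=lambda p:np.concatenate([proj(s,face(p)[0]@np.array(k)+face(p)[1])-v for k,v in pts.items()])
r=least_squares(f,[.45,-.1,-77]);print("face",r.x,r.fun.round(2))
R,t=face(r.x)
for n,z in(("near",-.13),("far",.13)): 
    u=proj(s,R@np.array([-.008,z,.012])+t);print(n,(u-[365,160]+.4)*4.4+[390,0])
pin=ray(s,px(662,271),.0871);print("pin in face",R.T@(pin-t))
h=ray(s,px(656,245),.0813);print("slot mid in face",R.T@(h-t))
# bracket: hole and edges
pb=lambda x,y:np.array([230+x/5.5-.4,210+y/5.5-.4])
c=np.array([.46854,.29602,0]);Rb=Ro.from_euler("z",-102.47,degrees=True).as_matrix()
print("hole in bracket",Rb.T@(ray(s,pb(259,228),.008)-c),"small",Rb.T@(ray(s,pb(137,94),.008)-c),Rb.T@(ray(s,pb(90,304),.008)-c))
pickle.dump((r.x,c,Rb),open("p.pkl","wb"))
for sg in(1,-1):
  for Rr,tt in((Rb,c),(Rb,c+[0,0,.12]),(R,t+R@[.066,.045,.01]),(R,t+R@[.066,-.02,.0]),(R,t+R@[.066,.045,.1])):
    p,o=tool(Rr,tt,sg);q=env.solve_ik(p,o);print(sg,p.round(3),o.round(1),None if q is None else np.round(q,1))
E
```

```text
face [ 5.32529391e-01 -7.69265252e-02 -7.97288716e+01] [-0.24 -0.5   0.38  0.78 -0.14 -0.31 -0.02 -0.04]
near [538.24654639 481.47304927]
far [448.74663042  92.36282688]
pin in face [ 0.09983665 -0.01726088  0.00598328]
slot mid in face [ 9.85351345e-02 -1.37028380e-04  3.74501167e-05]
hole in bracket [0.03790863 0.00039442 0.008     ] small [-0.04177073  0.05733219  0.008     ] [-0.04119624 -0.05621979  0.008     ]
1 [0.47  0.302 0.013] [180.    0.   77.5] [-48.8  42.5  15.3 109.3 -20.3  30.8 -32.3]
1 [0.47  0.302 0.133] [180.    0.   77.5] [-53.7  31.3  21.6 107.9 -16.1  43.8 -35.7]
1 [ 0.584 -0.109  0.082] [180.   30.  100.3] [-33.9  43.6  32.3 110.2  16.2  31.5 -13. ]
1 [ 0.521 -0.125  0.073] [180.   30.  100.3] [-35.6  41.2  33.8 119.7  20.5  25.  -17.4]
1 [ 0.576 -0.064  0.16 ] [180.   30.  100.3] [-39.9  35.3  33.9 109.4  16.9  41.9 -13.6]
-1 [0.47  0.302 0.013] [-180.     0.  -102.5] [-25.8  42.3 -15.3 107.9  19.4  32.3 113.8]
-1 [0.47  0.302 0.133] [-180.     0.  -102.5] [-25.7  30.8 -15.2 106.2  11.1  44.5 120.7]
-1 [ 0.584 -0.109  0.082] [180.  -30.  -79.7] [-11.1  38.7   1.4 108.8  46.2  42.4 142.7]
-1 [ 0.521 -0.125  0.073] [180.  -30.  -79.7] [-12.8  35.8   4.3 118.4  50.6  36.7 136.7]
-1 [ 0.576 -0.064  0.16 ] [180.  -30.  -79.7] [-13.2  31.1  -2.  107.8  40.9  51.7 146.4]
```

```bash
python3 - <<'E'
import pickle
from h import *
from workcell import env
j,c,Rb=pickle.load(open("p.pkl","rb")); R,t=face(j)
p,o=tool(Rb,c,1)
env.move_ptp(p+[0,0,.1],o)
print(env.servo_line(p,velocity=.12,until_force=8),env.observe()["eef_pos"]-p)
env.move_gripper(.1,force=30)
b=env.observe();print(b["t"],b["width"]*88,b["grasp_force"])
env.servo_line(p+[0,0,.16],velocity=.2)
b=env.observe();print(b["t"],b["width"]*88,b["ft_force"],b["ft_torque"])
# above the jig, plate tilted 4.1 deg more (riding on the pin)
R4=R@Ro.from_euler("y",-4.1,degrees=True).as_matrix()
foot=lambda x,y,z:t+R@np.array([x,y,z])+R4@np.array([.06,0,0])
p,o=tool(R4,foot(.008,.044,.06),1)
env.move_ptp(p,o)
b=env.observe();print(b["t"],b["width"]*88,b["eef_pos"]-p,b["ft_force"],b["ft_torque"])
s=env.snapshot("top");cv2.imwrite("pics/t2.png",cv2.resize(s["image"][140:300,340:500],None,fx=3.5,fy=3.5,interpolation=2)[:,:,::-1])
s=env.snapshot("scene");cv2.imwrite("pics/s2.png",s["image"][:,:,::-1])
E
```

```text
False [0.00048603 0.00027679 0.00058709]
3.8083 15.270929777037981 29.998902431689203
4.7583 15.8032316617935 [-1.13415283 -0.31099612 -3.82900182] [-0.05413043  0.07344108  0.04777659]
6.2167 15.143502585102087 [ 0.00049463  0.00157945 -0.00017441] [ 0.33811862  0.03667521 -3.83357721] [0.98946397 0.20724869 0.02648303]
```

View pics/s2.png

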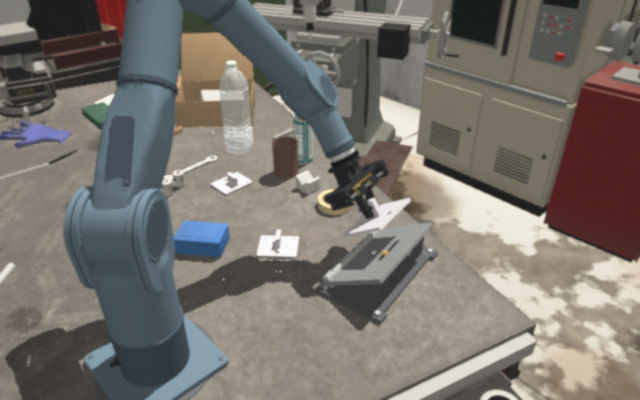

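The scene view shows the bracket held above the jig at about (380,215), tilted like the face. Next I lower it and bring the foot edge to the fence.

```bash
python3 - <<'E'
import pickle
from h import *
from workcell import env
j,c,Rb=pickle.load(open("p.pkl","rb")); R,t=face(j)
R4=R@Ro.from_euler("y",-4.1,degrees=True).as_matrix()
foot=lambda x,y,z:tool(R4,t+R@np.array([x,y,z])+R4@np.array([.06,0,0]),1)[0]
def rep(n,k):
    b=env.observe();print(n,k,round(b["t"],2),"off(face,mm)",(R.T@(b["eef_pos"]-foot(0,.044,0))*1e3).round(1),"F",(R.T@b["ft_force"]).round(1),"M",(R.T@b["ft_torque"]).round(2),round(b["width"]*88,1))
    return R.T@(b["eef_pos"]-foot(0,.044,0))
env.servo_line(foot(.008,.044,.015),velocity=.06)
rep("hover",0)
k=env.servo_line(foot(.008,.044,-.008),velocity=.02,until_force=4);o=rep("down",k)
k=env.servo_line(foot(-.012,.044,o[2]),velocity=.02,until_force=6);o=rep("fence",k)
s=env.snapshot("top");cv2.imwrite("pics/t3.png",cv2.resize(s["image"][140:300,340:500],None,fx=3.5,fy=3.5,interpolation=2)[:,:,::-1])
E
```

```text
hover 0 7.22 off(face,mm) [ 8.   0.3 15.1] F [-2.1 -0.3 -3.6] M [-0.07  1.08  0.03] 15.9
down True 7.98 off(face,mm) [ 7.9 -0.  -0.2] F [ 1.6 -0.8  6.3] M [-0.22  0.14  0.03] 16.1
fence True 8.51 off(face,mm) [ 0.3 -0.1 -0.4] F [1.9 0.2 3.1] M [0.04 0.11 0.13] 15.6
```

View pics/t3.png

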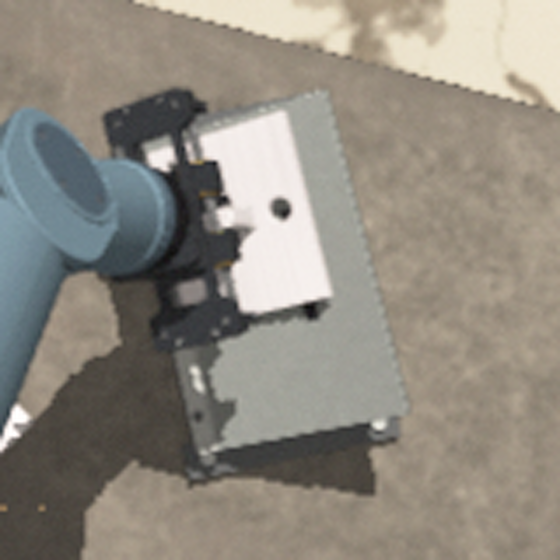

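Plate lies on the slope, with foot at the fence and the near edge past the pin (about (310,310)). I'll loosen the grip and push it along with one finger, so gravity can drop it.

```bash
cat > push.py <<'E'
import pickle
from h import *
from workcell import env
j,c,Rb=pickle.load(open("p.pkl","rb")); R,t=face(j)
def rep(n,k):
    b=env.observe();print(n,k,round(b["t"],2),"tcp(face,mm)",(R.T@(b["eef_pos"]-t)*1e3).round(1),"F",(R.T@b["ft_force"]).round(1),"M",(R.T@b["ft_torque"]).round(2),round(b["width"]*88,1))
def rel(d,v=.015,f=None,n=""):
    "move by d (m, face axes)"
    k=env.servo_line(env.observe()["eef_pos"]+R@np.array(d),velocity=v,until_force=f);rep(n,k);return k
E
python3 - <<'E'
from push import *
env.move_gripper(.28);rep("open",0)
for i in range(7):
    if rel([0,-.0115,0],.015,7,"push"): break
s=env.snapshot("top");cv2.imwrite("pics/t4.png",cv2.resize(s["image"][140:300,340:500],None,fx=3.5,fy=3.5,interpolation=2)[:,:,::-1])
E
```

```text
open 0 8.9 tcp(face,mm) [52.8 43.2 16.1] F [-0.2  0.2 -1. ] M [-0.07  0.47 -0.05] 24.7
push False 9.83 tcp(face,mm) [53.  32.2 16.3] F [1.6 4.5 0.6] M [0.78 0.11 0.1 ] 24.4
push False 10.72 tcp(face,mm) [53.  20.6 16.2] F [1.7 4.7 0.7] M [0.71 0.21 0.04] 24.5
push False 11.64 tcp(face,mm) [53.   8.9 16.2] F [ 1.8  3.2 -0.1] M [0.7  0.15 0.06] 25.0
push False 12.57 tcp(face,mm) [53.  -2.7 16.2] F [ 1.1  3.7 -0.1] M [0.73 0.1  0.1 ] 24.7
push False 13.5 tcp(face,mm) [ 53.1 -14.3  16.2] F [ 2.1  3.9 -0.3] M [0.72 0.14 0.08] 24.5
push False 14.43 tcp(face,mm) [ 52.7 -25.1  16.3] F [-0.3  4.9 -4.9] M [0.95 0.33 0.07] 24.5
push True 14.74 tcp(face,mm) [ 52.6 -25.   16.4] F [ 0.8 -0.1 -0.1] M [0.11 0.33 0.06] 24.5
```

View pics/t4.png

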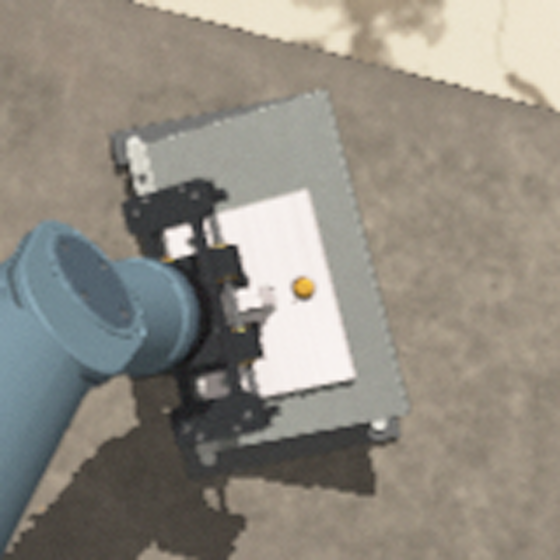

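The pin shows through the hole at (303,288), so it dropped. I'll back off, retreat and check flatness and the fence.

```bash
python3 - <<'E'
from push import *
rel([0,.0043,0],.03,None,"centre")
env.move_gripper(.6)
rel([0,0,.10],.12,None,"retreat")
rel([-.06,0,.06],.2,None,"away")
s=env.snapshot("top");im=s["image"]
import pickle;pickle.dump(s,open("d5.pkl","wb"))
m=(im.min(2)>150).astype(np.uint8);m[:190]=0;m[265:]=0;m[:,:385]=0;m[:,450:]=0
cv2.imwrite("pics/t5.png",np.hstack([cv2.resize(im[150:290,370:470],None,fx=4,fy=4,interpolation=2),cv2.cvtColor(cv2.resize(m[150:290,370:470]*255,None,fx=4,fy=4,interpolation=0),cv2.COLOR_GRAY2RGB)])[:,:,::-1])
E
```

```text
centre False 15.05 tcp(face,mm) [ 52.4 -20.9  16.3] F [-0.2 -1.1 -0.6] M [-0.09  0.53  0.04] 24.8
retreat False 16.62 tcp(face,mm) [ 52.6 -21.1 116. ] F [ 0.  -1.   0.3] M [-0.07  0.46 -0.01] 52.8
away False 17.19 tcp(face,mm) [ -6.5 -21.6 175.3] F [1.3 0.2 0.3] M [-0.09  0.41  0.05] 52.5
```

View pics/t5.png

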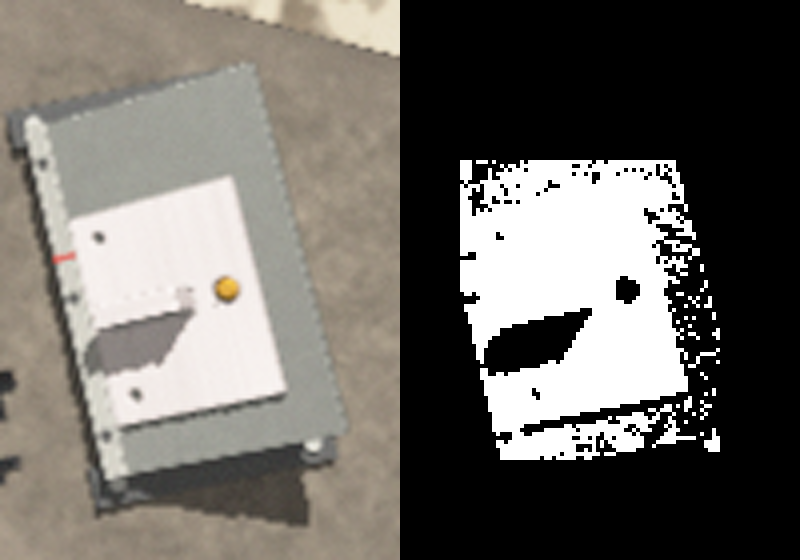

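```bash
python3 - <<'E'
import pickle
from h import *
s=pickle.load(open("d5.pkl","rb"));j,_,_=pickle.load(open("p.pkl","rb"));R,t=face(j)
C=-s["R"].T@s["t"]
def onface(u,z):
    d=s["R"].T@np.linalg.solve(s["camera_matrix"],[u[0],u[1],1.]);c=R.T@(C-t);e=R.T@d;return ((c+e*(z-c[2])/e[2])*1e3).round(1)
im=s["image"];m=(im.min(2)>195).astype(np.uint8);m[:190]=0;m[265:]=0;m[:,:385]=0;m[:,450:]=0
for x,y in((233,178),(286,393),(98,237),(136,394),(228,289)): print(onface((370+x/4-.4,150+y/4-.4),.008 if x!=228 else .007)[:2])
# far edge of the plate, subpixel, along rows
E=[]
for r in range(198,246):
    v=im[r,415:450].astype(float).min(1); k=np.argmin(np.diff(v)); a,b=v[max(k-3,0)],v[k+4]; w=v[k-2:k+4]
    i=k-2+np.argmax(w<(a+b)/2); E.append(onface((415+i-1+(v[i-1]-(a+b)/2)/(v[i-1]-v[i]),r),.008)[:2])
E=np.array(E);f=np.polyfit(E[:,1],E[:,0],1);f=np.polyfit(*E[abs(E[:,0]-np.polyval(f,E[:,1]))<2][:,::-1].T,1);print("skew deg",np.degrees(np.arctan(f[0])),"x at mid",np.polyval(f,-19))
E
```

```text
[122.   53.8]
[121.6 -95.8]
[18.8 38.2]
[ 19.7 -76. ]
[100.2 -19.2]Traceback (most recent call last):
  File "<stdin>", line 14, in <module>
    raise TypeError("expected non-empty vector for x")
TypeError: expected non-empty vector for x
```

Far-edge corners agree to within 0.4 mm, so it is square. The x readings run about 1–2 mm high, and so does the pin's. A gentle nudge on the web's high end will confirm that it sits at the fence.

```bash
python3 - <<'E'
from push import *
o=tool(R,t,1)[1]; P=lambda *a:t+R@np.array(a)
env.move_gripper(0.)
env.move_ptp(P(.108,-.0195,.13),o);rep("above",0)
k=env.servo_line(P(.108,-.0195,.024),velocity=.1,until_force=5);rep("down",k)
if not k:
    k=rel([-.035,0,0],.015,5,"nudge"); rel([.015,0,0],.05,None,"off")
env.servo_line(P(.108,-.0195,.15),velocity=.15)
env.servo_line(P(.0,-.0195,.20),velocity=.2);rep("away",0)
s=env.snapshot("top");im=s["image"];pickle.dump(s,open("d6.pkl","wb"))
s2=env.snapshot("scene")["image"][160:320,250:450]
cv2.imwrite("pics/t6.png",np.hstack([cv2.resize(im[150:290,370:470],None,fx=3,fy=3,interpolation=2),cv2.resize(s2,(480,420),interpolation=2)[:, :]])[:,:,::-1])
E
```

```text
above 0 18.67 tcp(face,mm) [108.6 -19.8 129.8] F [-1.1 -0.   0.6] M [-0.03  0.44  0.04] 0.3
down False 19.88 tcp(face,mm) [107.9 -19.   24.4] F [ 0.2  0.2 -0.8] M [-0.05  0.4   0.08] 0.3
nudge True 21.27 tcp(face,mm) [ 87.4 -19.3  24.1] F [2.6 0.8 1.1] M [-0.   -0.12  0.06] 0.3
off False 21.73 tcp(face,mm) [102.7 -19.4  24. ] F [-1.2 -0.4 -0.5] M [-0.07  0.44 -0.  ] 0.6
away 0 23.47 tcp(face,mm) [  1.4 -19.9 199.3] F [ 1.2 -0.1 -0.6] M [-0.07  0.41 -0.  ] 0.3
```

View pics/t6.png

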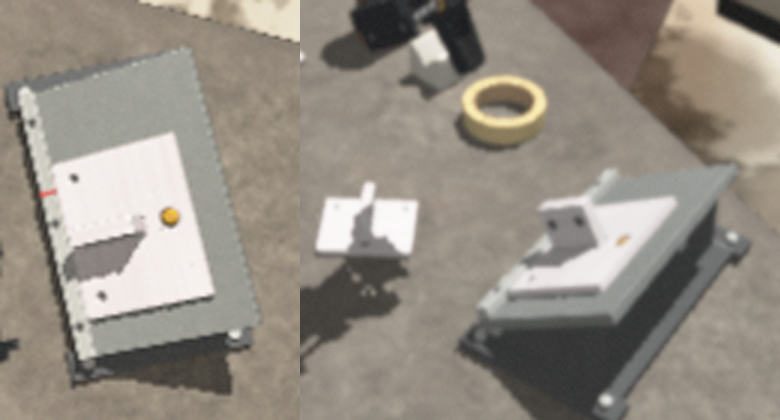

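The bracket lies flat and square on the fence, with the pin in its hole at (170,215). The tape roll and vee block are where they were.

```bash
python3 -c "
from workcell import env
print(env.finish_job())"
```

```text
the job is handed in; nothing more can be done
None
```

The job is handed in at about 23.5 s: the bracket lies flat on the slope, square against the fence with its big hole over the pin, gripper clear, and no bystander was touched.

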